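# Find the stamped spice crate and push it to the rail

### The arm

A 6-joint arm with a two-finger parallel gripper is mounted at the origin on the work surface. World frame = base frame: x ahead of the robot, y to its left, z up, the work surface at z = 0. Lengths are in m, angles in rad, forces in N, time in s.
With the tool pointing down it reaches from about 0.375 to 0.975 m from the base axis. Payload 3.8 kg.
Tool frame: the origin (TCP) lies midway between the tips of the shut fingers; the grasp point (between the pads) lies 19 mm behind it; z points along the fingers, y is the direction in which the jaws open and shut (so a half turn about z gives the same grasp; the last joint's range is limited). The gripper opens to 85 mm and grips with 20 to 120 N. Pads are 22 mm wide; open, the fingers measure 114 mm over their backs; the gripper's body (76 mm by 85 mm) begins 54 mm behind the grasp point. The pads swing forward as they close: fully open they stand 13 mm farther back than shut.
Start: joints at [1.224, 0.264, 1.604, -0, 1.274, -0.037], TCP at [0.206, 0.643, 0.231] pointing down, gripper open.
Joint ranges: [-2.63, 2.63], [-0.94, 2.18], [0.31, 2.57], [-1.31, 4.45], [0, 2.66], [-2.55, 2.55]. Speed limits (rad/s): [2.57, 2.57, 3.14, 3.14, 3.14, 3.14].

### API

Orientations are given as a rotation vector (axis times angle).
In Python, from workcell import readout, read_camera, camera_params, bot gives the robot as it stands.
- The arm moves only by the tool apply_moves, never from a script. Its argument "plan" is a list that holds one entry, the list of rows, each a list of 7 numbers: the shift along the tool's x, y, z each as a share of 1000 mm, from -1 to 1, then the turn, a rotation vector about the tool's x, y, z each as a share of pi rad, from -1 to 1, then the gripper command: -1 is fully open, 1 is shut, values between are in proportion. A call has exactly 8 rows; each row is the pose to reach, as a shift and turn from the pose commanded when the call began, along the tool's axes at that moment, turning the shorter way round; what a row does not reach only later rows make up. A row lasts 1/12 s, in which the tool goes at most 41.7 mm and 7.16 degrees, less where a joint would pass 70% of its speed; a pose out of reach is approached as far as the arm can. A call with a number of a shift or a turn outside -1 to 1 is refused whole. A call with a gripper value outside its range is refused whole. The fingers move at their own pace and stop on an object; "force" is the grip in N (left out, the last holds). Time passes only in rows, so rows that repeat a pose let the fingers close, or fill a call up. It gives the time, the measured TCP pose, the force and the opening at its end, in the units of the state.
- readout.read_state(): the state, without advancing time (a new reading comes with each control period).
- read_camera(name): name is "scene" or "top" or "wrist"; returns the picture (400x640x3 uint8, red, green, blue); there is no depth.
- camera_params(name): a dict with "fovy" (degrees; the focal length in pixels is half the picture's height over the tangent of half this angle, whatever the lens; pixels are square), "cx", "cy" (the principal point, pixels), "rvec" (rotation vector, rad) and "tvec" (3), from world to camera coordinates, as OpenCV has them; the wrist camera has in their place "hand_eye" (4x4, takes a point from camera to tool coordinates, whose origin is the TCP and whose axes are the flange's). Camera axes: x right, y down, z forward; pixel columns grow to the right and rows downward; lengths in m; the calibration is good to about 2 mm. A picture is of the moment at which its call begins: read the wrist's pose just before it. camera_params takes no time and is no camera call.
- bot.finish_job(): hands the job in, once; it reports no verdict.
The state is a dict: "time": time; "q": joint angles; "joint_vel": joint speeds; "joint_torque": joint torques, N m; "tool_pos": TCP position; "tcp_rot": TCP orientation; "wrist_force": force on the tool from outside, world axes, zero at the start; "torque": the same for the moment, N m; "width": opening from 0.0 (shut) to 1.0 (fully open).
Only numpy, scipy, OpenCV 4.12 (cv2) and the standard library are available. Lean on these libraries where they do the work, as an engineer would, in place of code of your own. Each camera call takes 0.05 s, during which the arm holds its last target.

### The job

First tip both wooden spice crates over, each towards the robot, so that they lie on their sides with their undersides facing the dark wooden rail. Then, leaving the other crate lying where it fell, push the one with the ring stamped on its underside along the counter until its underside rests squarely against the rail. Only push and tip with the fingers: do not lift or carry a crate, and do not disturb the jars, the molcajete or the lime squeezer.

Things in the scene. Friction and masses are not known exactly. Their poses are not given: they have to be found in the camera images.
- crate_1: One of two outwardly identical closed wooden spice crates, a smooth box 70 mm (own x) by 100 (own y) by 110 tall (own z), 0.2 to 0.42 kg, loose, upright at first, at the left or right place. Origin: centre of its underside; z to the lid, x roughly away from the robot. Drawn to the robot by its far face near the top, it turns over its near lower edge and falls; pushed low it slides.
- crate_2: The other crate, of the same size, look, mass range and axes. Only one of the two is stamped underneath. Tilted past about 0.57 rad (32 degrees) a crate falls over by itself; lying towards the robot it is 70 mm high and 110 mm long, lid towards the robot, underside to the rail.
- crate_1_center (a point): The middle of crate_1, 55 mm above its underside.
- crate_2_center (a point): The middle of crate_2, 55 mm above its underside.
- stamp (a point): Centre of the stamp, a dark burnt ring 52 mm across with a dot in it, flush in the middle of the underside of one of the two crates (it moves with that crate; the other's underside is bare wood). Hidden from view while the crate stands upright.
- rail: Straight dark wooden rail fixed on the counter beyond the crates, 20 mm high, 20 mm thick and 560 mm long (along its own y, nearly across the robot's front). Origin on the counter at the middle of its near face, the face looking towards the robot; its x points away from the robot, square to that face.
- jar_mid: Amber glass jar with a clip-on lid, 56 mm across, 85 mm tall, standing between the robot and the gap between the two crates; leave alone. Origin at the centre of its foot.
- jar_side: The second, equal amber jar, standing far to the robot's right; leave alone. Origin at the centre of its foot.
- molcajete: Grey basalt mortar bowl on three feet, 150 mm across and 95 mm high, to the left of the crates; leave alone. Origin under its centre on the counter.
- squeezer: Yellow hinged lime squeezer lying on the counter to the right of the crates, 220 mm long, 60 mm high; leave alone. Origin under its cup, its handles along its -x.

How it is judged:
By the outcome, as a careful person would: the job done as asked, in the order asked, and still so for the second after the job is handed in, with the robot touching nothing.
It also fails if it takes over 58 s, if anything falls off the work surface, if the arm or the gripper's body presses on something with over 40 N, if the wrist force passes 120 N, or if a joint passes its speed limit or range.

## Working session

There is one attempt and no reset: what is moved stays moved. The work goes in short steps, Python scripts to look and compute and a tool call to move; the robot and the scene stay as the last step left them, time stands still between calls to the robot, and variables do not carry over. Pictures are saved under pics/ and viewed, and the job is handed in when it is done.

Besides the shell and the picture viewer there is one more tool, called after "Call:" as name(argument=value, ...) on one line, values as JSON. apply_moves: Moves the arm, as the interface text tells. Shift numbers are shares of 1000 mm and turn numbers shares of pi rad, none past 1 either way. Its arguments: {"type":"object","properties":{"plan":{"type":"array","items":{"type":"array","items":{"type":"array","items":{"type":"number","minimum":-1,"maximum":1}}}},"force":{"type":"number"}},"required":["plan"]}

```bash
mkdir -p pics; ls; python3 - <<'E'
from workcell import readout, read_camera, camera_params, bot
import cv2
for n in("scene","top"):
    cv2.imwrite(f"pics/{n}0.png",read_camera(n)[:,:,::-1]); print(n,camera_params(n))
print(camera_params("wrist"));print(readout.read_state())
E
```

```text
pics
scene {'fovy': 54.80773602354611, 'cx': 311.00620557806224, 'cy': 196.57728051892104, 'rvec': array([ 2.30163845,  1.10169518, -0.35187862]), 'tvec': array([-0.35394274, -0.30277106,  1.36540159])}
top {'fovy': 55.25097946093394, 'cx': 316.56793296282007, 'cy': 203.86641178618413, 'rvec': array([ 2.18177341, -2.20908342,  0.10142088]), 'tvec': array([-0.01500069,  0.56336803,  1.13211972])}
{'fovy': 69.68985033357093, 'cx': 322.8844436551264, 'cy': 205.24981250556078, 'hand_eye': array([[-3.88082288e-04, -9.65519135e-01, -2.60331806e-01,
         6.60649380e-02],
       [ 9.99999236e-01, -6.92633070e-05, -1.23383673e-03,
         1.12883545e-03],
       [ 1.17326153e-03, -2.60332086e-01,  9.65518425e-01,
        -1.41970025e-01],
       [ 0.00000000e+00,  0.00000000e+00,  0.00000000e+00,
         1.00000000e+00]])}
{'time': 0.1, 'q': array([ 1.22410861e+00,  2.64692856e-01,  1.60524501e+00,  2.79993449e-05,
        1.27372502e+00, -3.69179904e-02]), 'joint_vel': array([-5.39263348e-04,  1.43788239e-04, -3.92252797e-03,  2.12816183e-03,
       -6.31404401e-04, -9.41821118e-05]), 'joint_torque': array([ 1.05165174e-03, -5.16713870e+01, -3.68588340e+01,  1.09856505e-04,
        6.41944993e-03,  1.76477141e-05]), 'tool_pos': array([0.2055427 , 0.64223921, 0.23007232]), 'tcp_rot': array([-0.48458958, -3.10356612,  0.00318384]), 'wrist_force': array([-0.27399116,  0.08304044,  0.35128671]), 'torque': array([-0.02224485, -0.00601118, -0.07293875]), 'width': 1.0023948253184227}
```

View pics/scene0.png

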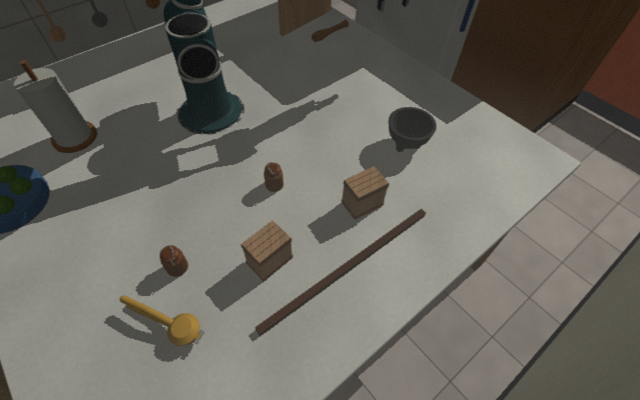

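View pics/top0.png

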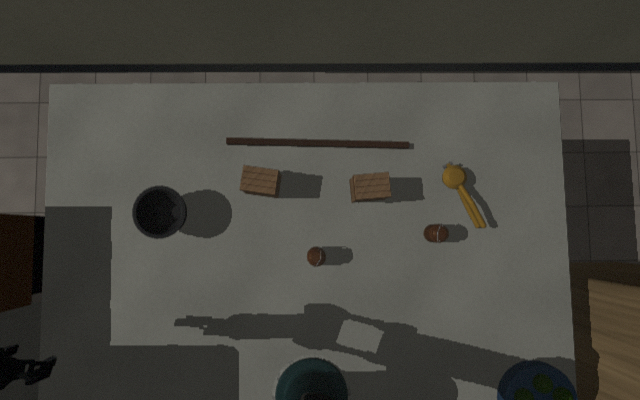

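The top view shows the crate lids at about (260,180) and (370,186), and the rail at row ~142. The jars are at (316,256) and (436,233), the molcajete at (160,212) and the squeezer at (455,178). The scene camera looks from behind the rail, so it will see the undersides. Next I'll measure positions.

```bash
cat > h.py <<'E'
from workcell import readout, read_camera, camera_params, bot
import cv2, numpy as np
from scipy.spatial.transform import Rotation as R
def cam(n):
    p=camera_params(n); f=200/np.tan(np.radians(p['fovy'])/2)
    if 'rvec' in p:
        M=R.from_rotvec(p['rvec']).as_matrix(); C=-M.T@p['tvec']; W=M.T
    else:
        s=readout.read_state(); T=R.from_rotvec(s['tcp_rot']).as_matrix(); H=p['hand_eye']
        W=T@H[:3,:3]; C=T@H[:3,3]+s['tool_pos']
    return f,p['cx'],p['cy'],W,C
def ray(c,uv,z):
    f,cx,cy,W,C=c
    uv=np.atleast_2d(uv).astype(float)
    d=np.c_[(uv[:,0]-cx)/f,(uv[:,1]-cy)/f,np.ones(len(uv))]@W.T
    return C+d*((z-C[2])/d[:,2])[:,None]
def proj(c,P):
    f,cx,cy,W,C=c
    q=(np.atleast_2d(P)-C)@W
    return np.c_[cx+f*q[:,0]/q[:,2],cy+f*q[:,1]/q[:,2]]
E
python3 - <<'E'
from h import *
img=cv2.imread('pics/top0.png'); c=cam('top'); print('C',c[4])
b,g,r=[img[:,:,i].astype(int) for i in range(3)]
m=((r-b>25)&(r>60)).astype(np.uint8)
m[300:]=0
cv2.imwrite('pics/mask0.png',m*255)
n,l,st,ce=cv2.connectedComponentsWithStats(m)
for i in range(1,n):
    if st[i,4]<40: continue
    cnt,_=cv2.findContours((l==i).astype(np.uint8),0,2)
    rc=cv2.minAreaRect(cnt[0]); print(st[i],rc, 'z0',ray(c,ce[i],0)[0].round(3),'z.11',ray(c,cv2.boxPoints(rc),.11).round(3).tolist())
for nm,z in(('rail ends',.02),):
    print(ray(c,[(227,138),(227,145),(409,142),(409,149)],z).round(3))
print('jars',ray(c,[(316,256),(436,233)],.085).round(3),'molc',ray(c,[(160,212)],.095).round(3))
v=cv2.resize(img[120:280,200:500],None,fx=2.6,fy=2.6,interpolation=2);cv2.imwrite('pics/topz.png',v)
s=cv2.imread('pics/scene0.png')
v=cv2.resize(s[150:350,220:440],None,fx=3,fy=3,interpolation=2);cv2.imwrite('pics/scz.png',v)
E
```

```text
C [0.48157779 0.00310333 1.16934888]
[442 163  44  65 902] ((461.3676452636719, 196.95985412597656), (72.96894836425781, 22.457435607910156), 67.06790161132812) z0 [ 0.594 -0.474  0.   ] z.11 [[0.655, -0.36, 0.11], [0.679, -0.42, 0.11], [0.489, -0.492, 0.11], [0.465, -0.433, 0.11]]
[240 166  38  29 871] ((258.39593505859375, 179.67630004882812), (35.353294372558594, 24.937381744384766), 8.746162414550781) z0 [0.641 0.155 0.   ] z.11 [[0.6, 0.195, 0.11], [0.669, 0.184, 0.11], [0.653, 0.087, 0.11], [0.584, 0.098, 0.11]]
[350 172  41  30 951] ((369.7821960449219, 186.32179260253906), (25.671960830688477, 39.10496139526367), 84.2894058227539) z0 [ 0.618 -0.188  0.   ] z.11 [[0.635, -0.112, 0.11], [0.645, -0.222, 0.11], [0.573, -0.227, 0.11], [0.564, -0.118, 0.11]]
[429 228   8  12  56] ((432.5, 233.5), (7.0, 11.0), 0.0) z0 [ 0.469 -0.377  0.   ] z.11 [[0.455, -0.331, 0.11], [0.486, -0.332, 0.11], [0.485, -0.352, 0.11], [0.455, -0.351, 0.11]]
[307 251  13  13  83] ((312.6037902832031, 257.8868103027344), (12.362448692321777, 11.263565063476562), 15.945395469665527) z0 [ 0.403 -0.006  0.   ] z.11 [[0.398, 0.014, 0.11], [0.428, 0.005, 0.11], [0.418, -0.028, 0.11], [0.388, -0.019, 0.11]]
[588 280  52  20 808] ((613.5, 289.5), (19.0, 51.0), 90.0) z0 [ 0.285 -0.924  0.   ] z.11 [[0.336, -0.772, 0.11], [0.333, -0.917, 0.11], [0.281, -0.913, 0.11], [0.284, -0.769, 0.11]]
[[ 0.767  0.248  0.02 ]
 [ 0.745  0.247  0.02 ]
 [ 0.75  -0.308  0.02 ]
 [ 0.728 -0.307  0.02 ]]
jars [[ 0.411 -0.017  0.085]
 [ 0.471 -0.36   0.085]] molc [[0.54  0.417 0.095]]
```

View pics/topz.png

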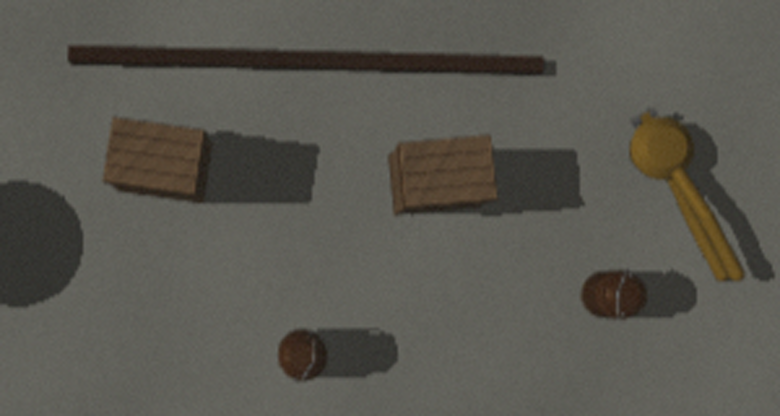

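View pics/scz.png

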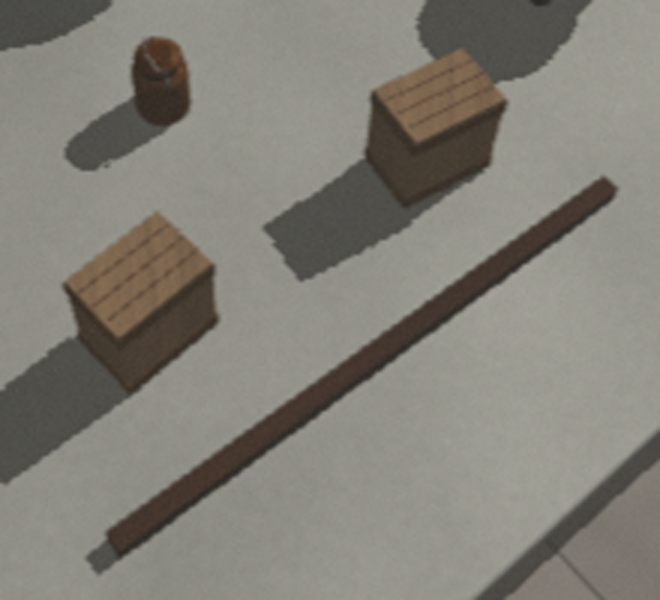

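```bash
cat > m1.py <<'E'
from h import *
ct=cam('top'); cs=cam('scene')
def t(p): return np.array(p)/2.6+[200,120]
def s(p): return np.array(p)/3+[220,150]
TL=dict(L=[(113,118),(207,128),(198,196),(105,183)],R=[(400,143),(490,135),(496,201),(402,210)])
SL=dict(L=[(505,101),(417,143),(373,95),(462,49)],R=[(214,267),(120,337),(66,286),(157,213)])
for k in 'LR':
    for nm,P in(('top',ray(ct,t(TL[k]),.11)),('scene',ray(cs,s(SL[k]),.11))):
        print(k,nm,P[:,:2].round(3).tolist(),'ctr',P.mean(0)[:2].round(4),'sides',[round(float(np.linalg.norm(P[i]-P[i-1])),3) for i in range(4)],
          'yaw(from y-edges) deg',[round(float(np.degrees(np.arctan2(-(P[a]-P[b])[0],(P[a]-P[b])[1]))),1)*1 for a,b in((0,1),(3,2))])
print('scene base far corners', ray(cs,s([(490,165),(406,206),(216,321),(130,390)]),0).round(3).tolist())
print('rail top scene', ray(cs,s([(108,538),(603,177),(119,548),(616,187)]),.02).round(3).tolist())
print('rail top top', ray(ct,t([(68,46),(544,57),(69,63),(545,73)]),.02).round(3).tolist())
E
python3 m1.py
```

```text
L top [[0.667, 0.182], [0.655, 0.082], [0.582, 0.092], [0.597, 0.191]] ctr [0.625  0.1368] sides [0.07, 0.101, 0.074, 0.1] yaw(from y-edges) deg [-6.7, -8.6]
L scene [[0.671, 0.18], [0.656, 0.087], [0.592, 0.092], [0.603, 0.193]] ctr [0.6304 0.1379] sides [0.069, 0.095, 0.064, 0.101] yaw(from y-edges) deg [-9.4, -6.4]
R top [[0.637, -0.126], [0.644, -0.223], [0.573, -0.228], [0.564, -0.126]] ctr [ 0.6044 -0.1756] sides [0.072, 0.098, 0.072, 0.102] yaw(from y-edges) deg [4.5, 4.8]
R scene [[0.643, -0.126], [0.647, -0.221], [0.583, -0.229], [0.572, -0.132]] ctr [ 0.6114 -0.1773] sides [0.071, 0.095, 0.065, 0.098] yaw(from y-edges) deg [2.3, 6.3]
scene base far corners [[0.669, 0.187, -0.0], [0.652, 0.091, 0.0], [0.636, -0.124, 0.0], [0.642, -0.221, 0.0]]
rail top scene [[0.741, -0.308, 0.02], [0.754, 0.249, 0.02], [0.752, -0.305, 0.02], [0.769, 0.25, 0.02]]
rail top top [[0.768, 0.25, 0.02], [0.75, -0.309, 0.02], [0.748, 0.249, 0.02], [0.731, -0.309, 0.02]]
```

```bash
cat >> h.py <<'E'
def go(x,y,z,yawdeg,frm=None):
    """frm: (x,y,z,yaw) commanded pose, else measured"""
    def Rt(p):
        c,s=np.cos(np.radians(p)),np.sin(np.radians(p)); return np.array([[-c,-s,0],[-s,c,0],[0,0,-1.]])
    st=readout.read_state()
    if frm is None: A=R.from_rotvec(st['tcp_rot']).as_matrix(); p=st['tool_pos']
    else: A=Rt(frm[3]); p=np.array(frm[:3])
    d=A.T@(np.array([x,y,z])-p); w=R.from_matrix(A.T@Rt(yawdeg)).as_rotvec()/np.pi
    print('row',d.round(4).tolist(),w.round(4).tolist())
E
python3 -c "
from h import *
go(.692,.128,.20,-8)
go(.692,.128,.20,-8,(.206,.643,.231,-17.75))"
```

```text
row [-0.6201, -0.3414, 0.0307] [-0.0007, -0.0001, -0.0542]
row [-0.6199, -0.3423, 0.031] [0.0, 0.0, -0.0542]
```

Call:
apply_moves(plan=[[[-0.62, -0.342, 0.031, 0, 0, -0.054, -0.2], [-0.62, -0.342, 0.031, 0, 0, -0.054, -0.2], [-0.62, -0.342, 0.031, 0, 0, -0.054, -0.2], [-0.62, -0.342, 0.031, 0, 0, -0.054, -0.2], [-0.62, -0.342, 0.031, 0, 0, -0.054, -0.2], [-0.62, -0.342, 0.031, 0, 0, -0.054, -0.2], [-0.62, -0.342, 0.031, 0, 0, -0.054, -0.2], [-0.62, -0.342, 0.031, 0, 0, -0.054, -0.2]]])

```text
time: 0.77
tool_pos: [0.4352, 0.3989, 0.2162]
tcp_rot: [-0.219, -3.133, 0.001]
wrist_force: [1.1, 0.4, -0.3]
width: 0.601
```

```bash
python3 -c "
from h import *
s=readout.read_state();print(s['time'],s['tool_pos'],s['width'])
go(.692,.128,.20,-8)"
```

```text
0.7667 [0.4351686  0.39889097 0.21618491] 0.6009257178814198
row [-0.2921, -0.2324, 0.0162] [-0.0002, -0.0001, -0.0001]
```

Call:
apply_moves(plan=[[[-0.28, -0.222, 0.015, 0, 0, 0, -0.2], [-0.28, -0.222, 0.015, 0, 0, 0, -0.2], [-0.28, -0.222, 0.015, 0, 0, 0, -0.2], [-0.28, -0.222, 0.015, 0, 0, 0, -0.2], [-0.28, -0.222, 0.015, 0, 0, 0, -0.2], [-0.28, -0.222, 0.015, 0, 0, 0, -0.2], [-0.28, -0.222, 0.015, 0, 0, 0, -0.2], [-0.28, -0.222, 0.015, 0, 0, 0, -0.2]]])

```text
time: 1.43
tool_pos: [0.6647, 0.1576, 0.202]
tcp_rot: [-0.22, -3.133, 0.0]
wrist_force: [0.3, 0.2, -0.3]
width: 0.599
```

Call:
apply_moves(plan=[[[0, 0, 0, 0, 0, 0, -0.2], [0, 0, 0, 0, 0, 0, -0.2], [0, 0, 0, 0, 0, 0, -0.2], [0, 0, 0, 0, 0, 0, -0.2], [0, 0, 0, 0, 0, 0, -0.2], [0, 0, 0, 0, 0, 0, -0.2], [0, 0, 0, 0, 0, 0, -0.2], [0, 0, 0, 0, 0, 0, -0.2]]])

```text
time: 2.1
tool_pos: [0.6636, 0.1603, 0.203]
tcp_rot: [0.218, 3.134, 0.0]
wrist_force: [-0.1, -0.4, 0.6]
width: 0.603
```

```bash
python3 -c "
from h import *
s=readout.read_state();print(s['time'],s['tool_pos'],s['width'])
go(.692,.128,.09,-8)
cv2.imwrite('pics/s1.png',read_camera('scene')[:,:,::-1])"
```

```text
2.1 [0.66357617 0.16026961 0.20302671] 0.6030608547099194
row [-0.0326, -0.028, 0.113] [0.0, 0.0001, 0.0002]
```

View pics/s1.png

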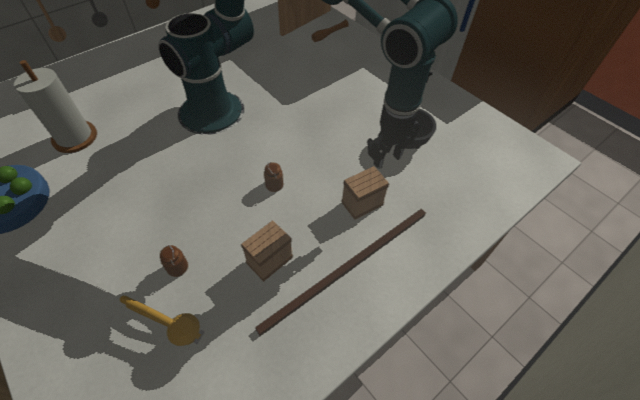

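```bash
python3 -c "
from h import *
print(proj(cam('scene'),[[.6636,.160,.203]]), proj(cam('scene'),[[.6636,.160,.0]]))
p=readout.read_state()['tool_pos']
go(.692,.128,.203,-8);go(.692,.128,.09,-8)"
```

```text
[[386.75276749 162.83823241]] [[375.37824319 208.68003482]]
row [-0.0325, -0.0278, -0.0] [0.0, 0.0001, 0.0001]
row [-0.0325, -0.0279, 0.113] [0.0, 0.0001, 0.0001]
```

Call:
apply_moves(plan=[[[-0.033, -0.028, 0, 0, 0, 0, -0.2], [-0.033, -0.028, 0, 0, 0, 0, -0.2], [-0.033, -0.028, 0.03, 0, 0, 0, -0.2], [-0.033, -0.028, 0.06, 0, 0, 0, -0.2], [-0.033, -0.028, 0.09, 0, 0, 0, -0.2], [-0.033, -0.028, 0.113, 0, 0, 0, -0.2], [-0.033, -0.028, 0.113, 0, 0, 0, -0.2], [-0.033, -0.028, 0.113, 0, 0, 0, -0.2]]])

```text
time: 2.82
tool_pos: [0.6913, 0.1268, 0.0879]
tcp_rot: [-0.22, -3.13, 0.002]
wrist_force: [-0.7, 0.3, 0.4]
width: 0.602
```

```bash
python3 -c "
from h import *
s=readout.read_state();print(s['time'],s['tool_pos'],s['wrist_force'])
cv2.imwrite('pics/s2.png',cv2.resize(read_camera('scene')[100:240,300:470,::-1],None,fx=4,fy=4))"
```

```text
2.8167 [0.6912565  0.12681873 0.08787241] [-0.70736425  0.32783832  0.36227051]
```

View pics/s2.png

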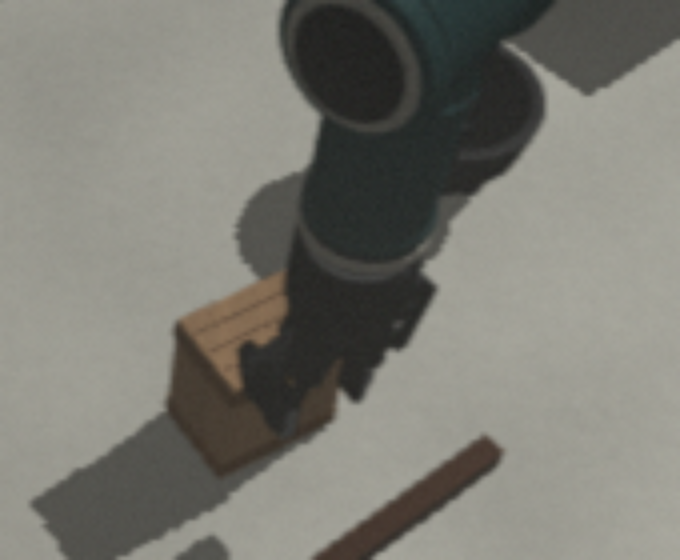

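Call:
apply_moves(plan=[[[0.008, 0, 0, 0, 0, 0, -0.2], [0.014, 0, 0, 0, 0, 0, -0.2], [0.019, 0, 0, 0, 0, 0, -0.2], [0.024, 0, 0, 0, 0, 0, -0.2], [0.029, 0, 0, 0, 0, 0, -0.2], [0.034, 0, 0, 0, 0, 0, -0.2], [0.039, 0, 0, 0, 0, 0, -0.2], [0.044, 0, 0, 0, 0, 0, -0.2]]])

```text
time: 3.53
tool_pos: [0.6489, 0.1334, 0.0901]
tcp_rot: [0.22, 3.133, 0.0]
wrist_force: [2.1, -0.6, 0.7]
width: 0.6
```

```bash
python3 -c "
from h import *
s=readout.read_state();print(s['time'],s['tool_pos'],s['wrist_force'])
cv2.imwrite('pics/s3.png',cv2.resize(read_camera('scene')[100:240,300:470,::-1],None,fx=4,fy=4))"
```

```text
3.5333 [0.64891279 0.13335151 0.09013954] [ 2.09587194 -0.62995833  0.72810827]
```

View pics/s3.png

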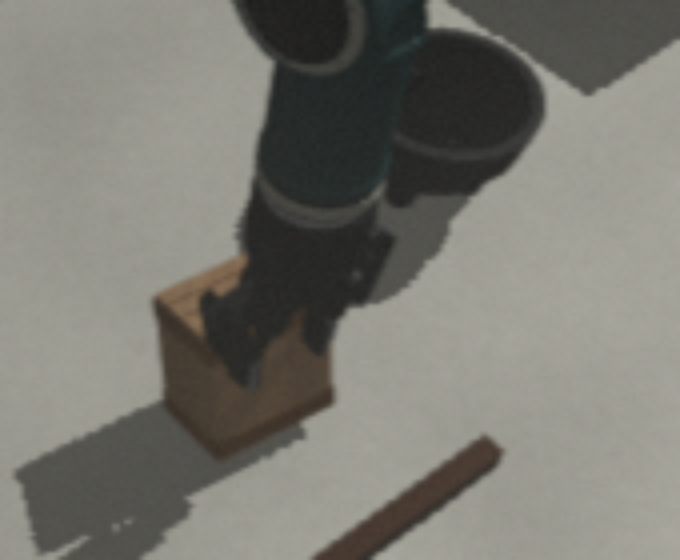

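The crate is tilting: its far lower edge has lifted near (220,455) to (330,400) in the zoomed view, and a dark strip of underside shows below it. I'll keep pulling.

Call:
apply_moves(plan=[[[0.006, 0, 0, 0, 0, 0, -0.2], [0.011, 0, 0, 0, 0, 0, -0.2], [0.016, 0, 0, 0, 0, 0, -0.2], [0.02, 0, 0, 0, 0, 0, -0.2], [0.024, 0, 0, 0, 0, 0, -0.2], [0.028, 0, 0, 0, 0, 0, -0.2], [0.03, 0, 0, 0, 0, 0, -0.2], [0.03, 0, 0, 0, 0, 0, -0.2]]])

```text
time: 4.25
tool_pos: [0.6187, 0.1375, 0.0894]
tcp_rot: [-0.22, -3.133, 0.0]
wrist_force: [-0.5, 0.3, -0.8]
width: 0.599
```

```bash
python3 -c "
from h import *
s=readout.read_state();print(s['time'],s['tool_pos'],s['wrist_force'])
cv2.imwrite('pics/s4.png',cv2.resize(read_camera('scene')[100:240,300:470,::-1],None,fx=4,fy=4))"
```

```text
4.25 [0.6186761  0.13750488 0.08943156] [-0.53393929  0.34375383 -0.78057482]
```

View pics/s4.png

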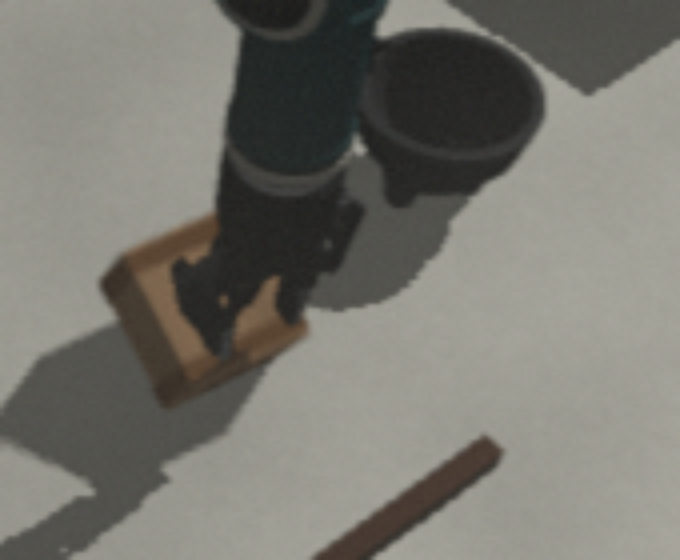

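The crate is past its balance point and falling. Next I'll raise the tool and head for the right crate.

```bash
python3 -c "
from h import *
go(.65,.137,.20,-8)
go(.677,-.1705,.20,4.5)"
```

```text
row [-0.0306, 0.0039, -0.1105] [-0.0001, -0.0001, -0.0001]
row [-0.1003, -0.2969, -0.1104] [-0.0, -0.0001, -0.0696]
```

Call:
apply_moves(plan=[[[0, 0, 0, 0, 0, 0, -0.2], [-0.01, 0, -0.03, 0, 0, 0, -0.2], [-0.03, 0, -0.07, 0, 0, 0, -0.2], [-0.04, -0.01, -0.11, 0, 0, 0, -0.2], [-0.1, -0.297, -0.11, 0, 0, -0.07, -0.2], [-0.1, -0.297, -0.11, 0, 0, -0.07, -0.2], [-0.1, -0.297, -0.11, 0, 0, -0.07, -0.2], [-0.1, -0.297, -0.11, 0, 0, -0.07, -0.2]]])

```text
time: 4.97
tool_pos: [0.6687, -0.044, 0.1989]
tcp_rot: [-0.127, 3.138, -0.0]
wrist_force: [0.5, -0.0, -0.6]
width: 0.605
```

```bash
python3 -c "
from h import *
go(.677,-.1705,.20,4.5)
cv2.imwrite('pics/s5.png',cv2.resize(read_camera('scene')[120:340,200:440,::-1],None,fx=2.7,fy=2.7))"
```

```text
row [0.0019, -0.1267, -0.001] [-0.0001, 0.0004, 0.0008]
```

View pics/s5.png

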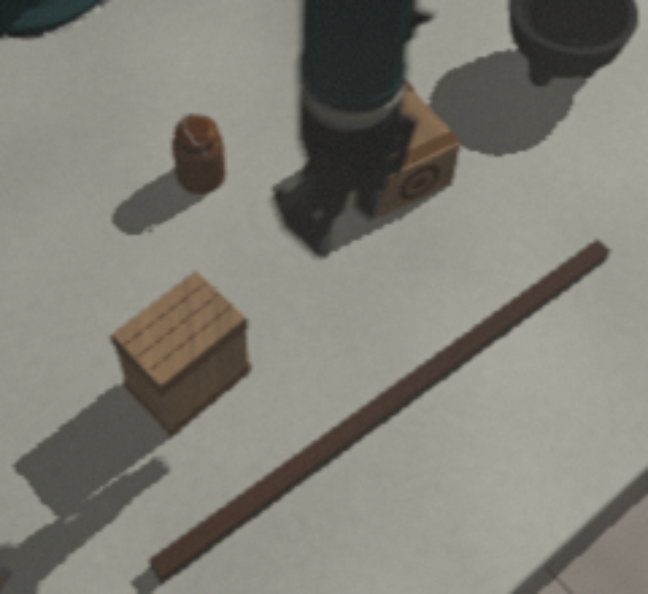

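The left crate is lying down and carries the ring stamp, at (420,182) in the zoomed view. Now the right crate.

Call:
apply_moves(plan=[[[-0.003, -0.127, 0, 0, 0, 0, -0.2], [-0.003, -0.127, 0, 0, 0, 0, -0.2], [-0.003, -0.127, 0, 0, 0, 0, -0.2], [-0.003, -0.127, 0, 0, 0, 0, -0.2], [-0.003, -0.127, 0.04, 0, 0, 0, -0.2], [-0.003, -0.127, 0.08, 0, 0, 0, -0.2], [-0.003, -0.127, 0.109, 0, 0, 0, -0.2], [-0.003, -0.127, 0.109, 0, 0, 0, -0.2]]])

```text
time: 5.68
tool_pos: [0.6754, -0.1672, 0.0804]
tcp_rot: [0.124, -3.125, -0.007]
wrist_force: [-2.3, 0.2, -1.4]
width: 0.601
```

```bash
python3 -c "
from h import *
s=readout.read_state();print(s['time'],s['tool_pos'],s['wrist_force'])
go(.677,-.1705,.09,4.5)
cv2.imwrite('pics/s6.png',cv2.resize(read_camera('scene')[180:320,180:350,::-1],None,fx=4,fy=4))"
```

```text
5.6833 [ 0.67541325 -0.16723417  0.08038138] [-2.30505198  0.15682424 -1.35471975]
row [-0.0012, -0.0033, -0.0097] [0.0016, -0.0043, 0.0002]
```

View pics/s6.png

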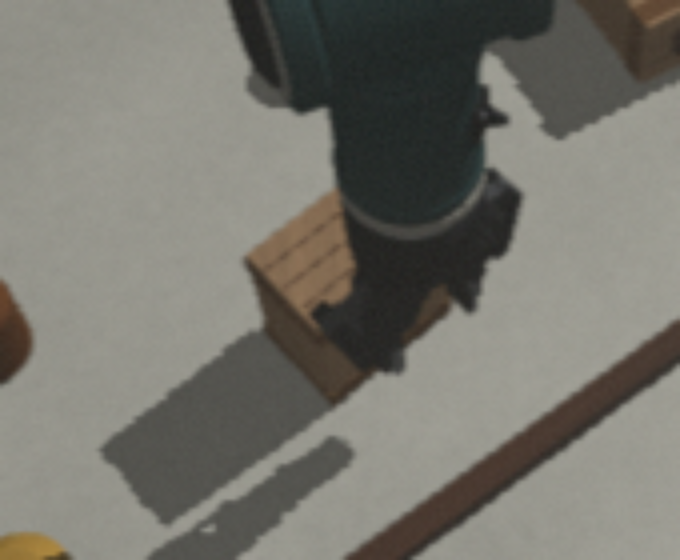

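Call:
apply_moves(plan=[[[0.006, -0.004, 0, 0, 0, 0, -0.2], [0.014, -0.004, 0, 0, 0, 0, -0.2], [0.02, -0.004, 0, 0, 0, 0, -0.2], [0.025, -0.004, 0, 0, 0, 0, -0.2], [0.03, -0.004, 0, 0, 0, 0, -0.2], [0.035, -0.004, 0, 0, 0, 0, -0.2], [0.04, -0.004, 0, 0, 0, 0, -0.2], [0.045, -0.004, 0, 0, 0, 0, -0.2]]])

```text
time: 6.4
tool_pos: [0.6375, -0.1766, 0.0906]
tcp_rot: [-0.125, 3.136, -0.001]
wrist_force: [2.4, 0.0, 2.3]
width: 0.597
```

```bash
python3 -c "
from h import *
s=readout.read_state();print(s['time'],s['tool_pos'],s['wrist_force'])
cv2.imwrite('pics/s7.png',cv2.resize(read_camera('scene')[180:320,180:350,::-1],None,fx=4,fy=4))"
```

```text
6.4 [ 0.63751062 -0.17657596  0.09058532] [2.36565025e+00 6.89412232e-04 2.31558279e+00]
```

View pics/s7.png

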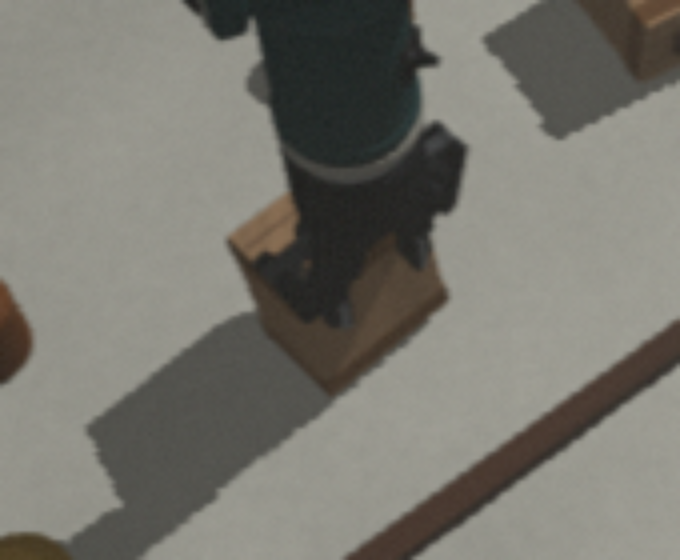

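The right crate is tilting as well, with its lower edge lifted at (335,385). I'll continue pulling.

Call:
apply_moves(plan=[[[0.006, 0, 0, 0, 0, 0, -0.2], [0.011, 0, 0, 0, 0, 0, -0.2], [0.016, 0, 0, 0, 0, 0, -0.2], [0.021, 0, 0, 0, 0, 0, -0.2], [0.026, 0, 0, 0, 0, 0, -0.2], [0.031, 0, 0, 0, 0, 0, -0.2], [0.035, 0, 0, 0, 0, 0, -0.2], [0.035, 0, 0, 0, 0, 0, -0.2]]])

```text
time: 7.12
tool_pos: [0.6001, -0.179, 0.0884]
tcp_rot: [0.125, -3.137, -0.001]
wrist_force: [0.2, 0.2, -0.3]
width: 0.598
```

```bash
python3 -c "
from h import *
s=readout.read_state();print(s['time'],s['tool_pos'],s['wrist_force'])
cv2.imwrite('pics/s8.png',cv2.resize(read_camera('scene')[180:320,180:350,::-1],None,fx=4,fy=4))"
```

```text
7.1167 [ 0.60013391 -0.1790275   0.08840602] [ 0.16262974  0.17131997 -0.27364003]
```

View pics/s8.png

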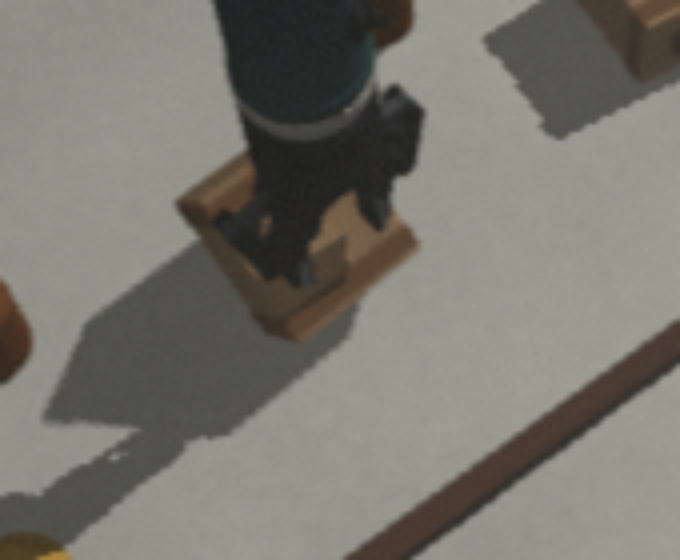

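Call:
apply_moves(plan=[[[0, 0, 0, 0, 0, 0, -0.2], [-0.01, 0, -0.03, 0, 0, 0, -0.2], [-0.03, 0, -0.07, 0, 0, 0, -0.2], [-0.04, 0, -0.11, 0, 0, 0, -0.2], [-0.04, 0, -0.14, 0, 0, 0, -0.2], [0, 0.04, -0.14, 0, 0, 0, -0.2], [0.04, 0.08, -0.14, 0, 0, 0, -0.2], [0.08, 0.1, -0.14, 0, 0, 0, -0.2]]])

```text
time: 7.83
tool_pos: [0.5426, -0.1004, 0.2303]
tcp_rot: [-0.125, 3.137, 0.0]
wrist_force: [-0.4, -0.5, 0.4]
width: 0.599
```

```bash
python3 -c "
from h import *
s=readout.read_state();print(s['time'],s['tool_pos'],s['wrist_force'])
a=read_camera('scene')[:,:,::-1];b=read_camera('top')[:,:,::-1]
cv2.imwrite('pics/sc9.png',a);cv2.imwrite('pics/tp9.png',b)
cv2.imwrite('pics/s9.png',cv2.resize(a[120:340,200:440],None,fx=2.7,fy=2.7,interpolation=2))
cv2.imwrite('pics/t9.png',cv2.resize(b[120:280,200:500],None,fx=2.6,fy=2.6,interpolation=2))"
```

```text
7.8333 [ 0.54259011 -0.10042352  0.23029544] [-0.43656178 -0.4859819   0.43119367]
```

View pics/s9.png

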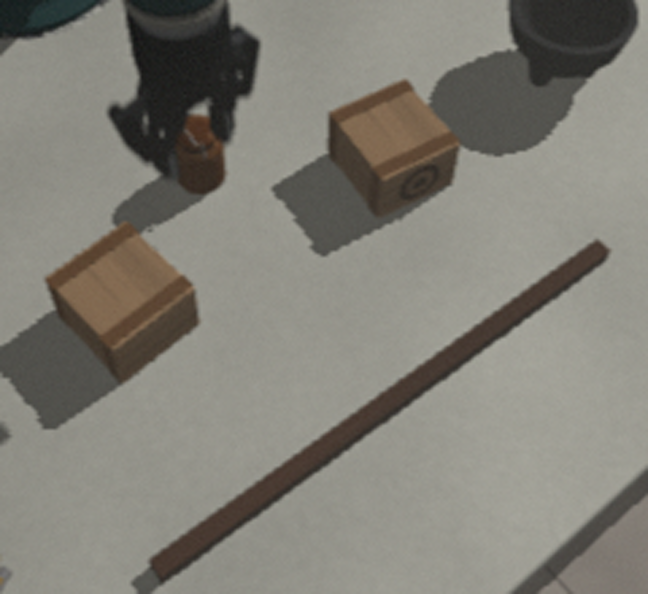

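View pics/t9.png

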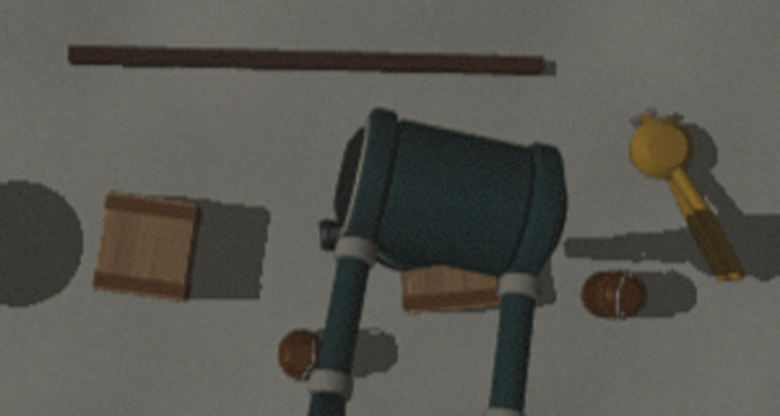

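Both crates lie on their sides. The left one is stamped (ring at (420,182)) and the right one is bare. In the top crop, the left crate's upper corners are about (107,191), (200,205), (187,300) and (94,288).

```bash
python3 - <<'E'
from h import *
P=ray(cam('top'),np.array([(107,191),(200,205),(187,300),(94,288)])/2.6+[200,120],.07)
S=ray(cam('scene'),np.array([(458,143),(374,180),(329,117),(405,81)])/2.7+[200,120],.07)
for Q in(P,S):
    e=Q[0]-Q[1];x=Q[0]-Q[3]
    print(Q.round(3).tolist(),Q.mean(0).round(3),[round(float(np.linalg.norm(Q[i]-Q[i-1])),3) for i in range(4)],np.degrees(np.arctan2(-e[0],e[1])),np.degrees(np.arctan2(x[1],x[0])))
E
```

```text
[[0.592, 0.196, 0.07], [0.575, 0.093, 0.07], [0.471, 0.108, 0.07], [0.485, 0.21, 0.07]] [0.531 0.152 0.07 ] [0.108, 0.104, 0.106, 0.103] -9.25372155117279 -7.536164069461162
[[0.592, 0.194, 0.07], [0.573, 0.091, 0.07], [0.478, 0.11, 0.07], [0.49, 0.21, 0.07]] [0.533 0.151 0.07 ] [0.103, 0.104, 0.097, 0.101] -10.344969469290323 -9.065482770216237
```

```bash
python3 -c "
from h import *
go(.442,.154,.20,-1.75)
go(.442,.154,.025,-1.75)"
```

```text
row [0.0723, 0.2589, 0.0281] [0.0009, -0.0024, 0.0358]
row [0.071, 0.2583, 0.2031] [0.0009, -0.0024, 0.0358]
```

Call:
apply_moves(plan=[[[0.075, 0.26, 0.03, 0, 0, 0.035, -0.5], [0.075, 0.26, 0.03, 0, 0, 0.035, -0.5], [0.075, 0.26, 0.03, 0, 0, 0.035, -0.5], [0.075, 0.26, 0.03, 0, 0, 0.035, -0.5], [0.075, 0.26, 0.03, 0, 0, 0.035, -0.5], [0.075, 0.26, 0.03, 0, 0, 0.035, -0.5], [0.075, 0.26, 0.03, 0, 0, 0.035, -0.5], [0.075, 0.26, 0.03, 0, 0, 0.035, -0.5]]])

```text
time: 8.6
tool_pos: [0.4449, 0.1552, 0.1987]
tcp_rot: [-0.04, -3.14, -0.002]
wrist_force: [-0.6, -0.4, -1.4]
width: 0.752
```

```bash
python3 -c "
from h import *
s=readout.read_state();print(s['time'],s['tool_pos'],s['width'])
go(.442,.154,.025,-1.75)
cv2.imwrite('pics/t10.png',cv2.resize(read_camera('top')[120:280,200:500,::-1],None,fx=2.6,fy=2.6,interpolation=2))"
```

```text
8.6 [0.44488231 0.15519365 0.19871035] 0.7517819413223512
row [0.0026, -0.0015, 0.1737] [0.0004, -0.0004, 0.0016]
```

View pics/t10.png

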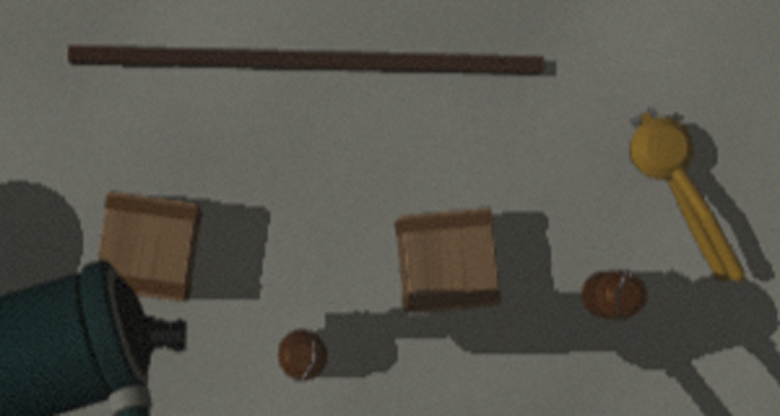

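The arm is behind the left crate, and the right crate lies undisturbed at (448,260). Now I'll descend.

Call:
apply_moves(plan=[[[0.004, 0, 0.02, 0, 0, 0.001, -0.5], [0.004, 0, 0.05, 0, 0, 0.001, -0.5], [0.004, 0, 0.08, 0, 0, 0.001, -0.5], [0.004, 0, 0.11, 0, 0, 0.001, -0.5], [0.004, 0, 0.14, 0, 0, 0.001, -0.5], [0.004, 0, 0.16, 0, 0, 0.001, -0.5], [0.004, 0, 0.173, 0, 0, 0.001, -0.5], [0.004, 0, 0.173, 0, 0, 0.001, -0.5]]])

```text
time: 9.32
tool_pos: [0.4407, 0.1498, 0.0232]
tcp_rot: [-0.054, -3.135, 0.004]
wrist_force: [0.2, -0.9, 0.2]
width: 0.748
```

```bash
python3 -c "
from h import *
s=readout.read_state();print(s['time'],s['tool_pos'],s['wrist_force'])
go(.60,.149,.025,-1.75)
cv2.imwrite('pics/s11.png',cv2.resize(read_camera('scene')[100:300,250:470,::-1],None,fx=3,fy=3,interpolation=2))"
```

```text
9.3167 [0.44069272 0.14984143 0.0231694 ] [ 0.16740797 -0.93525885  0.2428012 ]
row [-0.1592, 0.0047, -0.0027] [-0.0008, -0.0018, -0.0013]
```

View pics/s11.png

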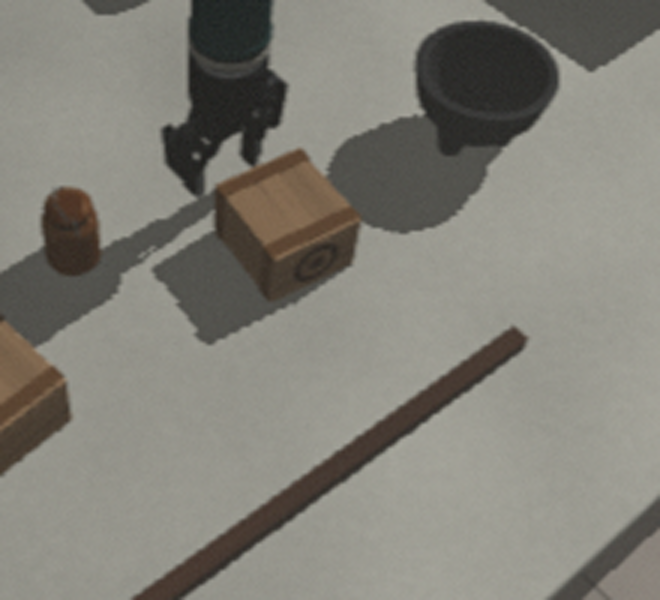

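Call:
apply_moves(plan=[[[-0.008, 0.002, 0, 0, 0, 0, -0.5], [-0.016, 0.002, 0, 0, 0, 0, -0.5], [-0.024, 0.002, 0, 0, 0, 0, -0.5], [-0.032, 0.002, 0, 0, 0, 0, -0.5], [-0.04, 0.002, 0, 0, 0, 0, -0.5], [-0.048, 0.002, 0, 0, 0, 0, -0.5], [-0.056, 0.002, 0, 0, 0, 0, -0.5], [-0.064, 0.002, 0, 0, 0, 0, -0.5]]])

```text
time: 10.03
tool_pos: [0.5074, 0.1517, 0.0263]
tcp_rot: [-0.052, -3.141, -0.0]
wrist_force: [-2.7, 1.2, 1.3]
width: 0.753
```

```bash
python3 -c "
from h import *
s=readout.read_state();print(s['time'],s['tool_pos'],s['wrist_force'],s['torque'])
go(.60,.149,.025,-1.75)
cv2.imwrite('pics/s12.png',cv2.resize(read_camera('scene')[100:300,250:470,::-1],None,fx=3,fy=3,interpolation=2))"
```

```text
10.0333 [0.5073517  0.15171991 0.02630508] [-2.66592953  1.20859537  1.34710531] [0.02155342 0.30098173 0.08093182]
row [-0.0927, 0.0004, 0.0013] [0.0, -0.0, -0.0008]
```

View pics/s12.png

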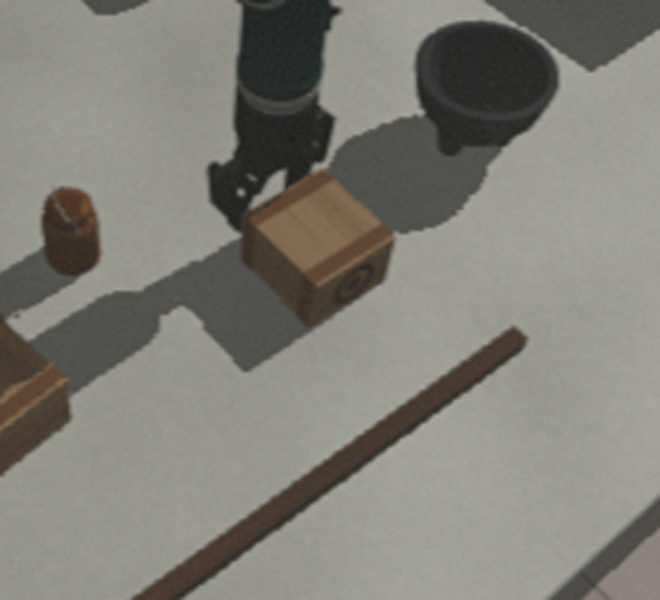

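```bash
cat > m2.py <<'E'
from h import *
import sys
pts=np.array(eval(sys.argv[1]))/3+[250,100]
Q=ray(cam('scene'),pts,.07);e=Q[0]-Q[1];x=Q[0]-Q[3]
print(Q.round(3).tolist(),Q.mean(0).round(3),[round(float(np.linalg.norm(Q[i]-Q[i-1])),3) for i in range(4)],np.degrees(np.arctan2(-e[0],e[1])),np.degrees(np.arctan2(x[1],x[0])))
E
python3 m2.py "[(393,238),(305,286),(243,222),(324,171)]"
```

```text
[[0.629, 0.203, 0.07], [0.619, 0.099, 0.07], [0.525, 0.104, 0.07], [0.526, 0.209, 0.07]] [0.575 0.154 0.07 ] [0.103, 0.104, 0.093, 0.105] -5.865618033440201 -3.8203075781262017
```

The crate's centre (y 0.154) is in line with the tool (0.152) and it is rotating towards square. I'll keep pushing.

Call:
apply_moves(plan=[[[-0.01, 0, 0, 0, 0, 0, -0.5], [-0.02, 0, 0, 0, 0, 0, -0.5], [-0.03, 0, 0, 0, 0, 0, -0.5], [-0.04, 0, 0, 0, 0, 0, -0.5], [-0.05, 0, 0, 0, 0, 0, -0.5], [-0.06, 0, 0, 0, 0, 0, -0.5], [-0.07, 0, 0, 0, 0, 0, -0.5], [-0.08, 0, 0, 0, 0, 0, -0.5]]])

```text
time: 10.75
tool_pos: [0.5876, 0.1489, 0.0261]
tcp_rot: [-0.052, -3.141, 0.0]
wrist_force: [-1.1, 0.6, -0.4]
width: 0.754
```

```bash
python3 -c "
from h import *
s=readout.read_state();print(s['time'],s['tool_pos'],s['wrist_force'],s['torque'])
go(.627,.148,.025,-1.75)
cv2.imwrite('pics/s13.png',cv2.resize(read_camera('scene')[100:300,250:470,::-1],None,fx=3,fy=3,interpolation=2))"
```

```text
10.75 [0.58758568 0.1489238  0.02609242] [-1.09472224  0.61914488 -0.37267253] [-0.01561647  0.16372088 -0.02754598]
row [-0.0394, 0.0004, 0.0011] [-0.0, -0.0, -0.0009]
```

View pics/s13.png

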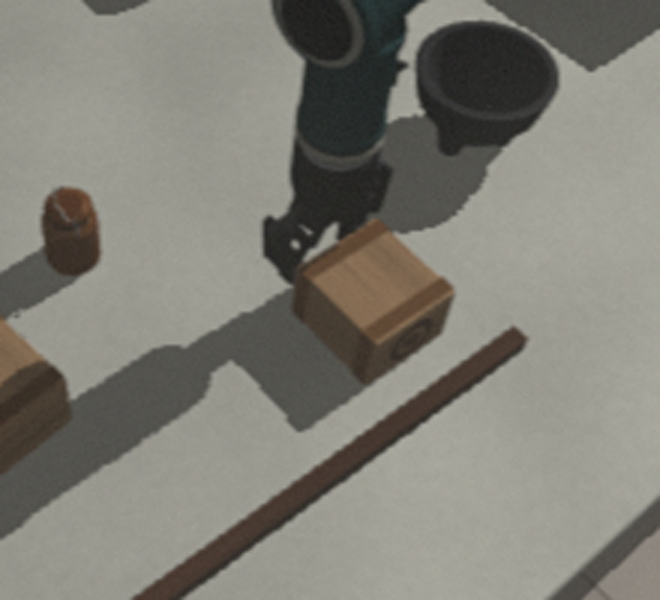

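Call:
apply_moves(plan=[[[-0.006, 0, 0, 0, 0, 0, -0.5], [-0.012, 0, 0, 0, 0, 0, -0.5], [-0.017, 0, 0, 0, 0, 0, -0.5], [-0.022, 0, 0, 0, 0, 0, -0.5], [-0.026, 0, 0, 0, 0, 0, -0.5], [-0.03, 0, 0, 0, 0, 0, -0.5], [-0.033, 0, 0, 0, 0, 0, -0.5], [-0.036, 0, 0, 0, 0, 0, -0.5]]])

```text
time: 11.47
tool_pos: [0.6226, 0.1478, 0.0262]
tcp_rot: [-0.052, -3.141, -0.0]
wrist_force: [-1.6, 0.3, 1.3]
width: 0.752
```

```bash
python3 -c "
from h import *
s=readout.read_state();print(s['time'],s['tool_pos'],s['wrist_force'],s['torque'])
cv2.imwrite('pics/s14.png',cv2.resize(read_camera('scene')[170:270,320:450,::-1],None,fx=6,fy=6,interpolation=2))"
```

```text
11.4667 [0.62263855 0.14780146 0.02624915] [-1.55595238  0.31814014  1.26956193] [0.00650149 0.26163174 0.02572457]
```

View pics/s14.png

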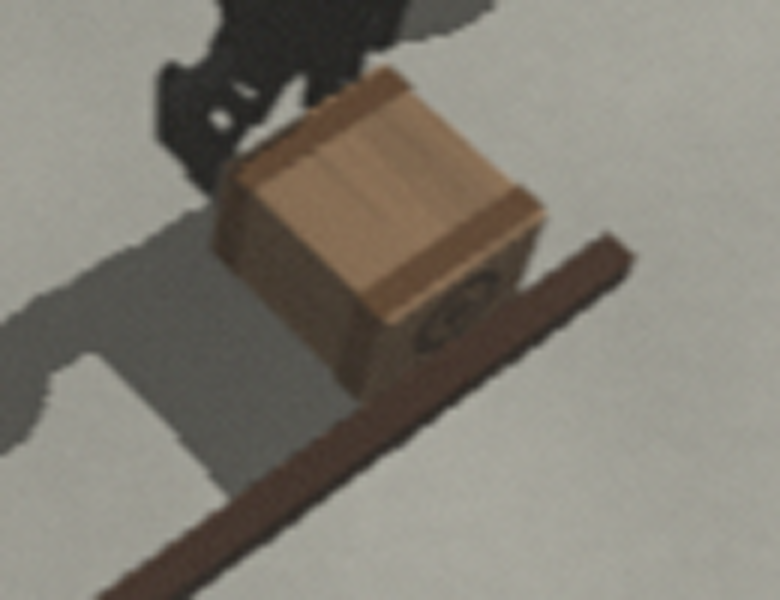

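The underside is almost at the rail, but there is no contact force yet. I'll creep forward.

Call:
apply_moves(plan=[[[-0.001, 0, 0, 0, 0, 0, -0.5], [-0.002, 0, 0, 0, 0, 0, -0.5], [-0.003, 0, 0, 0, 0, 0, -0.5], [-0.004, 0, 0, 0, 0, 0, -0.5], [-0.005, 0, 0, 0, 0, 0, -0.5], [-0.006, 0, 0, 0, 0, 0, -0.5], [-0.006, 0, 0, 0, 0, 0, -0.5], [-0.006, 0, 0, 0, 0, 0, -0.5]]])

```text
time: 12.18
tool_pos: [0.6273, 0.1476, 0.0261]
tcp_rot: [-0.052, -3.139, 0.0]
wrist_force: [-5.8, 1.1, 3.5]
width: 0.748
```

```bash
python3 -c "
from h import *
s=readout.read_state();print(s['time'],s['tool_pos'],s['wrist_force'],s['torque'])"
```

```text
12.1833 [0.6272576  0.14760364 0.02606832] [-5.84845752  1.11820413  3.51216265] [0.09127534 0.73248421 0.06658706]
```

The force has risen to 5.8 N, so it is touching. I'll press a little more to seat it squarely.

Call:
apply_moves(plan=[[[-0.001, 0, 0, 0, 0, 0, -0.5], [-0.002, 0, 0, 0, 0, 0, -0.5], [-0.003, 0, 0, 0, 0, 0, -0.5], [-0.004, 0, 0, 0, 0, 0, -0.5], [-0.004, 0, 0, 0, 0, 0, -0.5], [-0.004, 0, 0, 0, 0, 0, -0.5], [-0.004, 0, 0, 0, 0, 0, -0.5], [-0.004, 0, 0, 0, 0, 0, -0.5]]])

```text
time: 12.85
tool_pos: [0.6271, 0.1475, 0.0256]
tcp_rot: [-0.051, -3.13, 0.002]
wrist_force: [-16.2, -0.4, 12.1]
width: 0.752
```

```bash
python3 -c "
from h import *
s=readout.read_state();print(s['time'],s['tool_pos'],s['wrist_force'],s['torque'])
cv2.imwrite('pics/s15.png',cv2.resize(read_camera('scene')[170:270,320:450,::-1],None,fx=6,fy=6,interpolation=2))"
```

```text
12.85 [0.62706708 0.14754773 0.0255703 ] [-16.19347458  -0.38502573  12.09506061] [0.206911   2.09381573 0.17453317]
```

View pics/s15.png

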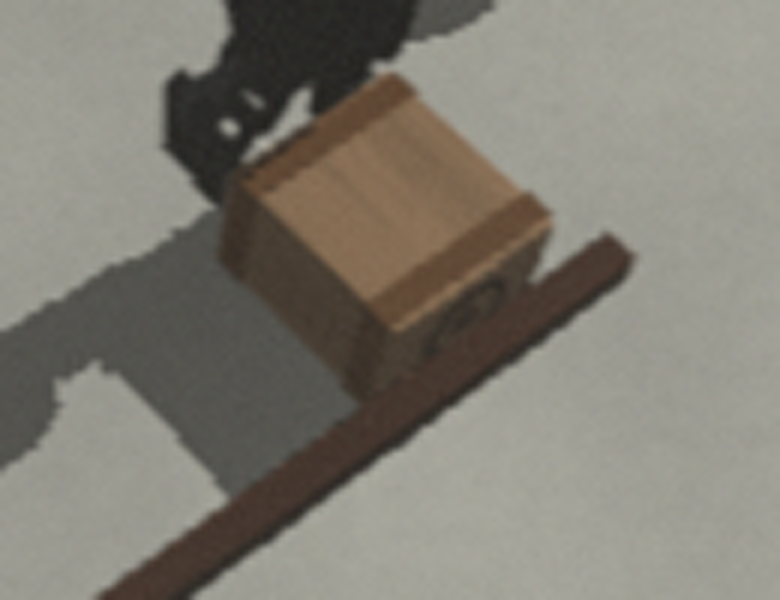

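Seated: 16 N against the rail with no further motion. I'll back straight off, then raise.

Call:
apply_moves(plan=[[[0.002, 0, 0, 0, 0, 0, -0.5], [0.006, 0, 0, 0, 0, 0, -0.5], [0.016, 0, 0, 0, 0, 0, -0.5], [0.03, 0, 0, 0, 0, 0, -0.5], [0.05, 0, 0, 0, 0, 0, -0.5], [0.07, 0, -0.02, 0, 0, 0, -0.5], [0.08, 0, -0.05, 0, 0, 0, -0.5], [0.09, 0, -0.08, 0, 0, 0, -0.5]]])

```text
time: 13.57
tool_pos: [0.5402, 0.1501, 0.1055]
tcp_rot: [-0.052, -3.139, 0.001]
wrist_force: [1.0, 0.3, 0.3]
width: 0.754
```

Call:
apply_moves(plan=[[[0.02, 0, -0.04, 0, 0, 0, -0.5], [0.04, 0, -0.08, 0, 0, 0, -0.5], [0.07, 0, -0.1, 0, 0, 0, -0.5], [0.1, 0, -0.11, 0, 0, 0, -0.5], [0.1, 0, -0.11, 0, 0, 0, -0.5], [0.1, 0, -0.11, 0, 0, 0, -0.5], [0.1, 0, -0.11, 0, 0, 0, -0.5], [0.1, 0, -0.11, 0, 0, 0, -0.5]]])

```text
time: 14.23
tool_pos: [0.443, 0.1537, 0.2154]
tcp_rot: [-0.053, -3.141, 0.001]
wrist_force: [-0.2, -0.0, -0.7]
width: 0.756
```

```bash
python3 -c "
from h import *
s=readout.read_state();print(s['time'],s['tool_pos'],s['wrist_force'])
a=read_camera('scene')[:,:,::-1];b=read_camera('top')[:,:,::-1]
cv2.imwrite('pics/s16.png',cv2.resize(a[170:270,320:450],None,fx=6,fy=6,interpolation=2))
cv2.imwrite('pics/sc16.png',a)
cv2.imwrite('pics/t16.png',cv2.resize(b[120:280,200:500],None,fx=2.6,fy=2.6,interpolation=2))"
```

```text
14.2333 [0.44297867 0.15365203 0.21541049] [-0.22246971 -0.02811037 -0.70447575]
```

View pics/s16.png

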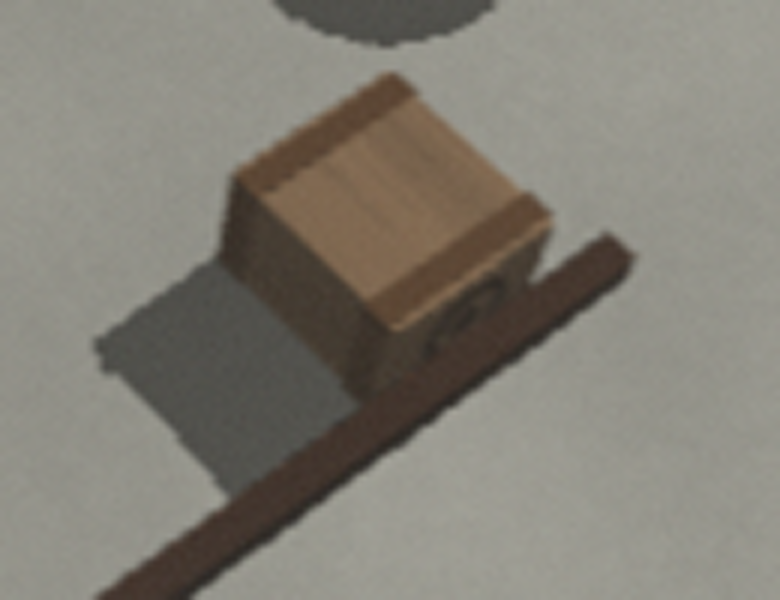

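View pics/t16.png

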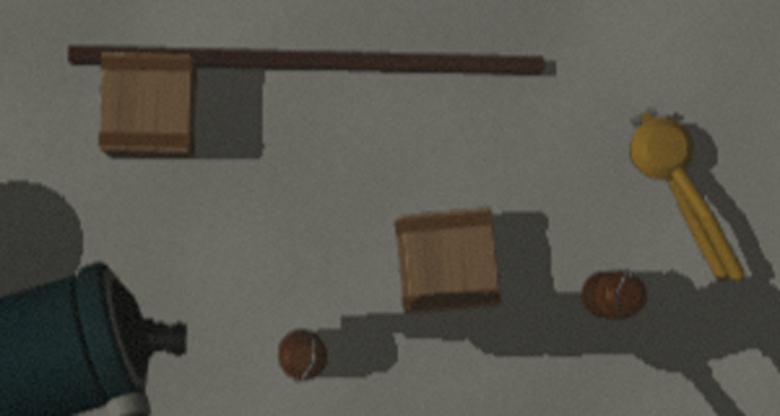

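View pics/sc16.png

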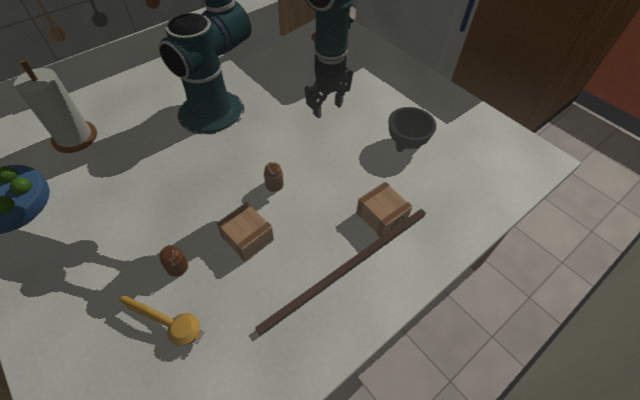

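```bash
python3 - <<'E'
from h import *
cs=cam('scene');ct=cam('top')
Q=ray(cs,np.array([(552,213),(393,330),(236,176),(390,71)])/6+[320,170],.07)
T=ray(ct,np.array([(101,53),(192,55),(191,155),(100,150)])/2.6+[200,120],.07)
for q in(Q,T): e=q[0]-q[1]; print(q.round(3).tolist(),np.degrees(np.arctan2(-e[0],e[1])).round(2))
# rail top near edge from scene crop: visible front line left of crate & far edge
r=ray(cs,np.array([(97,598),(606,233)])/6+[320,170],.02); d=r[1]-r[0]; print('rail near edge',r.round(3).tolist(),np.degrees(np.arctan2(-d[0],d[1])))
# finger-based: crate face angle along rail in full res of both edges; jar/other crate diff vs before
a=cv2.imread('pics/sc9.png').astype(int);b=cv2.imread('pics/sc16.png').astype(int)
m=(abs(a-b).max(2)>25).astype(np.uint8)
for nm,(x0,y0,x1,y1) in dict(jm=(262,160,286,193),js=(158,243,190,278),molc=(388,105,437,150),sq=(118,292,204,348),otherc=(216,202,275,262)).items(): print(nm,m[y0:y1,x0:x1].mean().round(3))
a=cv2.imread('pics/scene0.png').astype(int);m=(abs(a-b).max(2)>25)
print('jar_mid vs start',m[160:193,262:286].mean(),'js',m[243:278,158:190].mean(),'sq cup',m[310:348,165:204].mean(),'molc',m[105:140,388:437].mean())
E
```

```text
[[0.746, 0.204, 0.07], [0.745, 0.103, 0.07], [0.642, 0.106, 0.07], [0.643, 0.205, 0.07]] -0.69
[[0.747, 0.203, 0.07], [0.744, 0.101, 0.07], [0.631, 0.103, 0.07], [0.638, 0.204, 0.07]] -1.75
rail near edge [[0.744, -0.063, 0.02], [0.753, 0.249, 0.02]] -1.76401280753449
jm 0.278
js 0.208
molc 0.0
sq 0.232
otherc 0.09
jar_mid vs start 0.0 js 0.2044642857142857 sq cup 0.0 molc 0.0
```

```bash
python3 -c "
from h import *
print(bot.finish_job())"
```

```text
the job is handed in; nothing more can be done
None
```

I tipped both crates towards the robot, left one first. The left one turned out to carry the ring stamp, so I pushed it with two open fingers against the rail. I then backed off, raised the tool and handed the job in at about 14.3 s.

**Stamped crate:**
- **Contact:** the wrist force rose to about 16 N at the rail with no further movement.
- **Gap:** afterwards the crate's underside measured x ≈ 0.744–0.747, against about 0.745–0.752 for the rail's near face. That agrees within the measuring error.
- **Squareness:** the top view gives a crate angle of −1.75°, the same as the rail's −1.76°. The scene view gives −0.7°, about 1° off, which is within corner-picking error.

**Other crate:** it lies where it fell, bare underside towards the rail.

**Jars, molcajete and squeezer:**
- **Unchanged since the start:** the middle jar, the molcajete and the squeezer's cup show no change from the first picture.
- **Less certain:** about 20% of pixels around the side jar differ from the first picture, and about 23% around the squeezer differ from an earlier one. I put this down to the arm's shadow. Both look unmoved by eye, but I did not measure their positions again.

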